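# Sort solid and hollow chocolate hens by heft, box the order and restock the praline case

### The arm

A 6-joint arm with a two-finger parallel gripper is mounted at the origin on the work surface. World frame = base frame: x ahead of the robot, y to its left, z up, the work surface at z = 0. Lengths are in m, angles in degrees, forces in N, time in s.
With the tool pointing down it reaches from about 0.35 to 0.875 m from the base axis. Payload 15.5 kg.
Tool frame: the origin (TCP) lies midway between the tips of the shut fingers; the grasp point (between the pads) lies 19 mm behind it (env.grip_depth is the distance from the TCP to the grasp point, in m); z points along the fingers, y is the line along which they close (so a half turn about z gives the same grasp; the last joint's range is limited). The gripper opens to 85 mm and grips with 20 to 120 N. Pads are 22 mm wide; open, the fingers measure 114 mm over their backs; the gripper's body (76 mm by 85 mm) begins 54 mm behind the grasp point. The pads swing forward as they close: fully open they stand 13 mm farther back than shut.
Start: joints at [-5.472, 28.281, 77.091, -0, 74.628, -5.472], TCP at [0.625, 0, 0.231] pointing down, gripper open.
Joint ranges: [-166.48, 166.48], [-47.26, 123.95], [12.59, 153.08], [-70.14, 250.14], [6.76, 159.57], [-176.63, 176.63]. Speed limits (degrees/s): [108.29, 108.29, 147.25, 172.46, 172.46, 172.46].

### API

Orientations are given as a 3x3 rotation matrix whose columns are the frame's x, y, z axes.
In Python, from rig import monitor, get_image, camera_params, close_job, env gives the robot as it stands. The module is installed in compiled form; this text tells all that it offers.
- The arm moves only by the shell command python3 -m inch 'ROWS' [FORCE]. ROWS is JSON, a list that holds one entry, the list of rows, each a list of 7 numbers: the turn, a rotation vector about the tool's x, y, z in units of 5 degrees (1.0 is 5 degrees), then the shift along the tool's x, y, z in cm, then the closure in counts, from 0 (fully open) to 255 (shut). In form: [[[ax, ay, az, tx, ty, tz, hand], ...]]. A call has 1 to 8 rows; each row shifts and turns the commanded pose from where the row before left it, along the tool's axes as they then stand; what a row does not reach is not made up. A row lasts 1/10 s, in which the tool goes at most 50 mm and 8.59 degrees, less where a joint would pass 70% of its speed; a pose out of reach is approached as far as the arm can. A call is refused whole if a number of a shift passes 5 or a number of a turn 1, either way. A call with a gripper value outside its range is refused whole. The fingers move at their own pace and stop on an object; FORCE is the grip in N (left out, the last holds). Time passes only in rows, so rows that do not move let the fingers close. It gives the time, the measured TCP pose, the force, the opening and the grip force at its end, in the units of the state.
- monitor.observe(): the state, without advancing time (a new reading comes with each control period).
- get_image(name): name is "scene" or "side" or "wrist"; returns (picture, depth): 384x512x3 uint8, red, green, blue; 384x512 float32, m along the optical axis (not along the pixel's ray), 0 where there is no reading.
- camera_params(name): a dict with "mtx" (3x3 intrinsics, pixels), "R" (3x3) and "t" (3): a world point X has camera coordinates R X + t; the wrist camera has in their place "mount" (4x4, takes a point from camera to tool coordinates, whose origin is the TCP and whose axes are the flange's). Camera axes: x right, y down, z forward; pixel columns grow to the right and rows downward; lengths in m; the calibration is good to about 2 mm. A picture is of the moment at which its call begins: read the wrist's pose just before it. camera_params takes no time and is no camera call.
- close_job(): hands the job in; it is judged then, once.
The state is a dict: "time_s": time; "joint_pos": joint angles; "dq": joint speeds; "effort": joint torques, N m; "tool_pos": TCP position; "ee_rot": TCP orientation; "ft_force": force on the tool from outside, world axes, zero at the start; "wrist_torque": the same for the moment, N m; "opening": finger opening in m; "grasp_force": force on a finger pad.
Only numpy, scipy, OpenCV 4.12 (cv2) and the standard library are available. Lean on these libraries where they do the work, as an engineer would, in place of code of your own. Each camera call takes 0.05 s, during which the arm holds its last target. There are 200 camera calls.

### The job

The freshly made chocolate hens on the paper sheet look alike, but some are solid and some are hollow: lift each one with a light grip, so that it does not crack, and feel its weight. Stand the solid ones upright in the open order box and the hollow ones upright in the drawer of the glass-topped case, setting them down gently instead of dropping them, then slide the drawer fully home without slamming it. Leave the jar, the mug and the ribbon reel where they are.

Things in the scene. Friction and masses are not known exactly. Their poses are not given: they have to be found in the camera images.
- hen1: chocolate hen, all look alike: 80 mm long (x, beak to -x), nest 50 mm wide (y), 20 mm high, then a flat-sided body 46 wide, 66 long, from 20 to 59 mm up, head and tail to 88 mm; origin: centre of foot. Hollow (65 to 100 g) or solid (235 to 340 g): only the weight tells. Grip across the body 45 mm up; cracks if gripped over 40 N (80 N both fingers added). Starts upright; may be absent (None)
- hen2: chocolate hen, all look alike: 80 mm long (x, beak to -x), nest 50 mm wide (y), 20 mm high, then a flat-sided body 46 wide, 66 long, from 20 to 59 mm up, head and tail to 88 mm; origin: centre of foot. Hollow (65 to 100 g) or solid (235 to 340 g): only the weight tells. Grip across the body 45 mm up; cracks if gripped over 40 N (80 N both fingers added). Starts upright; may be absent (None)
- hen3: chocolate hen, all look alike: 80 mm long (x, beak to -x), nest 50 mm wide (y), 20 mm high, then a flat-sided body 46 wide, 66 long, from 20 to 59 mm up, head and tail to 88 mm; origin: centre of foot. Hollow (65 to 100 g) or solid (235 to 340 g): only the weight tells. Grip across the body 45 mm up; cracks if gripped over 40 N (80 N both fingers added). Starts upright; may be absent (None)
- hen4: chocolate hen, all look alike: 80 mm long (x, beak to -x), nest 50 mm wide (y), 20 mm high, then a flat-sided body 46 wide, 66 long, from 20 to 59 mm up, head and tail to 88 mm; origin: centre of foot. Hollow (65 to 100 g) or solid (235 to 340 g): only the weight tells. Grip across the body 45 mm up; cracks if gripped over 40 N (80 N both fingers added). Starts upright; may be absent (None)
- hen5: chocolate hen, all look alike: 80 mm long (x, beak to -x), nest 50 mm wide (y), 20 mm high, then a flat-sided body 46 wide, 66 long, from 20 to 59 mm up, head and tail to 88 mm; origin: centre of foot. Hollow (65 to 100 g) or solid (235 to 340 g): only the weight tells. Grip across the body 45 mm up; cracks if gripped over 40 N (80 N both fingers added). Starts upright; may be absent (None)
- hen6: chocolate hen, all look alike: 80 mm long (x, beak to -x), nest 50 mm wide (y), 20 mm high, then a flat-sided body 46 wide, 66 long, from 20 to 59 mm up, head and tail to 88 mm; origin: centre of foot. Hollow (65 to 100 g) or solid (235 to 340 g): only the weight tells. Grip across the body 45 mm up; cracks if gripped over 40 N (80 N both fingers added). Starts upright; may be absent (None)
- case: fixed low praline case of dark wood with a glass top edged in brass, 260 mm deep (x), 290 mm wide (y), its glass 125 mm above the counter, open at the front behind the drawer; origin at the middle of its front edge on the counter, x into the case, away from the robot side
- drawer (a joint): how far the drawer is pulled out of the case along the case's -x, in m: 0 fully home against its stop, 0.18 fully out. It slides stiffly (about 1.5 N) and stays where it is left; starts home or up to 0.03 out
- drawer_handle (a point): middle of the drawer's straight brass bar handle, 10 mm thick, 110 mm long along y, centred 40 mm in front of the drawer front and 104 mm above the counter; can be pinched from above. The wooden drawer front is 290 mm wide, 14 mm thick, its top 115 mm above the counter; same axes as the case
- drawer_in (a point): centre of the drawer's white floor, 20 mm above the counter; same axes as the case and moves with the drawer. Inside the drawer is 194 mm deep (x) and 244 mm wide (y), its side walls stand 45 mm above the floor; the inner face of the front lies at x = -0.100 from here. Pulled out by d, the part at x below d - 0.100 is clear of the glass
- giftbox: fixed open order box of plain board with a purple ribbon, 290 mm long (x), 146 mm wide (y), 50 mm high, walls and floor 5 mm; origin at the centre of its underside
- giftbox_in (a point): centre of the order box's inner floor, 5 mm above the counter; same axes as the box; inside 280 by 136 mm
- sheet: white greaseproof paper sheet, 360 by 240 mm, flat on the counter, on which the hens start; it lies left or right of the case, the order box on the other side; origin at its centre
- sweetjar: bystander: amber glass jar, 90 mm in diameter, 150 mm high; origin at the centre of its underside
- mug: bystander: green mug, 80 mm in diameter, 95 mm high; origin at the centre of its underside
- reel: bystander: ribbon reel lying flat on the glass top of the case, 90 mm in diameter, 30 mm high; origin at the centre of its underside
There are look-alikes about, which are no part of the job. What is shaped like the hen1 but turquoise is not meant. Leave any red look-alike of the hen2 alone.

How it is judged:
By the outcome, as a careful person would: the job done as asked, in the order asked, and still so for the second after the job is handed in, with the robot touching nothing.
Of hen1, hen2, hen3, hen4, hen5, hen6 only 4 to 6 are there at a start; the rules pass over those that are not, and their reading is None.
At some moment in a run one of hen1, hen2, hen3, hen4, hen5, hen6 may be knocked a few centimetres aside while the robot is not near it.
It also fails if it takes over 210 s, if anything falls off the work surface, if the arm or the gripper's body presses on something with over 40 N, if the wrist force passes 120 N, or if a joint passes its speed limit or range.

## Working session

There is one attempt and no reset: what is moved stays moved. The work goes in short steps, Python scripts to look and compute and a shell command to move; the robot and the scene stay as the last step left them, time stands still between calls to the robot, and variables do not carry over. Pictures are saved under pics/ and viewed, at most 14 in all, crops included, and the job is handed in when it is done.

```bash
mkdir -p pics
cat > h.py <<'E'
import numpy as np, cv2, json
from rig import monitor, get_image, camera_params, env
def cloud(name):
    s=monitor.observe(); im,d=get_image(name); p=camera_params(name); K=np.array(p["mtx"])
    v,u=np.mgrid[:384,:512]
    c=np.stack([(u-K[0,2])/K[0,0]*d,(v-K[1,2])/K[1,1]*d,d],-1)
    if name=="wrist":
        M=np.array(p["mount"]); R=np.array(s["ee_rot"]); t=np.array(s["tool_pos"])
        w=(c@M[:3,:3].T+M[:3,3])@R.T+t
    else: w=(c-np.array(p["t"]))@np.array(p["R"])
    w[d<=0]=np.nan
    return im,w
E
python3 - <<'E'
from h import *
s=monitor.observe();print({k:np.round(v,3).tolist() for k,v in s.items()},env.grip_depth)
a=[]
for n in("scene","side"):
    im,w=cloud(n);np.savez(f"{n}.npz",im=im,w=w);cv2.imwrite(f"pics/{n}.png",im[...,::-1])
E
```

```text
{'time_s': 0.0, 'joint_pos': [-5.474, 28.315, 77.129, -0.001, 74.626, -5.473], 'dq': [-0.049, -0.134, -0.025, -0.053, 0.051, 0.026], 'effort': [-0.003, -88.216, -38.387, -0.0, 0.01, 0.0], 'tool_pos': [0.625, 0.0, 0.231], 'ee_rot': [[0.0, 1.0, -0.001], [1.0, -0.0, 0.0], [0.0, -0.001, -1.0]], 'ft_force': [0.628, 0.515, 0.561], 'wrist_torque': [-0.021, 0.014, -0.039], 'grasp_force': 0.0, 'opening': 0.085} 0.0187
```

View pics/scene.png

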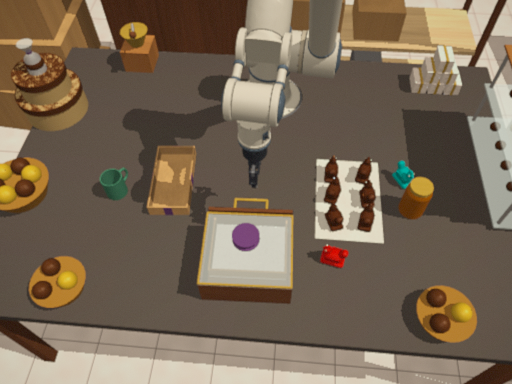

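View pics/side.png

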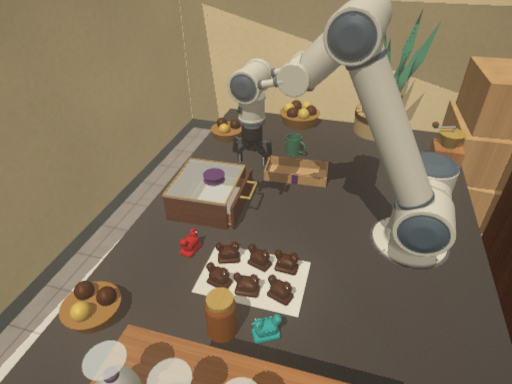

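Scene view: six brown hens at (332,169), (365,170), (333,191), (368,194), (335,216), (366,217). The turquoise look-alike is at (403,174) and the red one at (334,257), and neither is to be touched. The case is at (247,250), with the drawer handle at (251,203). The order box is at (173,180), the mug at (115,184), the jar at (416,198) and the reel at (246,236).

```bash
cat > m.py <<'E'
from h import *
from scipy import ndimage
def top(w,im,x0,x1,y0,y1,zmin,res=.002):
    pass
def hens(data,x0,x1,y0,y1):
    P=[];C=[]
    for im,w in data:
        P.append(w.reshape(-1,3));C.append(im.reshape(-1,3))
    P=np.vstack(P);C=np.vstack(C).astype(float)
    m=(P[:,2]>.012)&(P[:,2]<.1)&(P[:,0]>x0)&(P[:,0]<x1)&(P[:,1]>y0)&(P[:,1]<y1)
    P=P[m];C=C[m]; m=(C.max(1)<130)&(C[:,0]>=C[:,1]-5)&(C[:,0]<110);P=P[m]
    res=.003
    g=np.zeros((int((x1-x0)/res)+1,int((y1-y0)/res)+1));ij=((P[:,:2]-[x0,y0])/res).astype(int);g[ij[:,0],ij[:,1]]=1
    lab,n=ndimage.label(ndimage.binary_closing(g),np.ones((3,3)));L=lab[ij[:,0],ij[:,1]]
    out=[]
    for k in range(1,n+1):
        q=P[L==k]
        if len(q)<40: continue
        r=cv2.minAreaRect(q[:,:2].astype(np.float32)*1000)
        h=q[q[:,2]>.066]
        out.append((q,r)); print(len(q),"rect",np.round(r[0],0),np.round(r[1],0),round(r[2],1),"hi",np.round(h.mean(0)*1000) if len(h) else None,"zmax",round(q[:,2].max()*1000))
    return out
E
python3 - <<'E'
from m import *
D=[(z["im"],z["w"]) for z in (np.load("scene.npz"),np.load("side.npz"))]
for n,(im,w) in zip(("scene","side"),D):
    print(n)
im,w=D[0]
for nm,(u,v) in dict(h1=(332,169),jar=(418,188),sheetc=(350,200),shA=(316,162),shB=(380,162),shC=(315,235),shD=(381,238),boxA=(160,149),boxB=(194,149),boxC=(152,210),boxD=(192,211),boxfl=(173,185),handle=(251,201),hL=(237,203),hR=(267,203),frL=(206,213),frR=(291,213),reel=(246,236),glass=(220,262),tq=(403,174),red=(334,257),bkL=(204,284),bkR=(291,290)).items(): print(nm,np.round(w[v,u]*1000))
hens(D,.3,.75,.1,.5)
# sheet, box outlines
def rect(m,l):
    q=w[m][:,:2]; q=q[~np.isnan(q).any(1)]; lab=q.astype(np.float32)*1000
    r=cv2.minAreaRect(lab); print(l,len(q),np.round(r[0]),np.round(r[1]),round(r[2],1))
v,u=np.mgrid[:384,:512]
rect((im.min(-1)>150)&(abs(w[...,2])<.01)&(u>310)&(u<390)&(v>150)&(v<245),"sheet")
rect((abs(w[...,2]-.05)<.008)&(u>145)&(u<200)&(v>140)&(v<220),"box")
rect((abs(w[...,2]-.125)<.008)&(u>195)&(u<300)&(v>195)&(v<300),"case top")
rect((abs(w[...,2]-.107)<.008)&(u>225)&(u<275)&(v>190)&(v<209),"handle")
E
```

```text
scene
side
h1 [445. 269.  75.]
jar [562. 550. 151.]
sheetc [530. 344.   3.]
shA [355. 215.  -0.]
shB [338. 467.   4.]
shC [690. 217.   3.]
shD [679. 451.  -4.]
boxA [ 371. -407.   39.]
boxB [ 364. -271.   44.]
boxC [ 656. -376.   37.]
boxD [ 625. -239.    0.]
boxfl [ 516. -332.    4.]
handle [630. -16. 102.]
hL [577. -76.   2.]
hR [638.  40. 108.]
frL [ 628. -186.   -3.]
frR [673. 125. 111.]
reel [798. -14. 152.]
glass [883. -88. 126.]
tq [432. 535.  56.]
red [798. 277.  54.]
bkL [ 961. -127.  127.]
bkR [951. 138. 112.]
683 rect [416. 396.] [51. 86.] 70.5 hi [420. 396.  75.] zmax 91
591 rect [424. 273.] [53. 93.] 85.8 hi [426. 273.  75.] zmax 92
652 rect [521. 277.] [52. 90.] 70.8 hi [524. 277.  76.] zmax 92
635 rect [526. 406.] [85. 53.] 5.5 hi [531. 406.  75.] zmax 90
686 rect [628. 396.] [51. 88.] 78.2 hi [629. 397.  75.] zmax 87
672 rect [634. 284.] [86. 54.] 20.4 hi [636. 284.  75.] zmax 90
85 rect [668. 119.] [30. 16.] 89.6 hi [665. 124.  83.] zmax 98
258 rect [720. 133.] [60. 18.] 12.0 hi [720. 132.  83.] zmax 100
sheet 2252 [518. 337.] [243. 372.] 89.9
box 389 [ 505. -331.] [300. 150.] 4.1
case top 6181 [815. -10.] [291. 290.] 2.3
handle 149 [643. -28.] [ 49. 145.] 5.0
```

Run:
```python
from m import *
im,w=cloud("wrist");np.savez("wr.npz",im=im,w=w);cv2.imwrite("pics/wrist.png",im[...,::-1])
print(np.round(camera_params("wrist")["mount"],3).tolist())
m=(abs(w[...,2]-.106)<.007)&(w[...,0]<.66)&(w[...,0]>.55)&(abs(w[...,1])<.12)
q=w[m]; 
if len(q)>20:
    r=cv2.minAreaRect(q[:,:2].astype(np.float32)*1000);print("handle",len(q),r,q.mean(0)); print(cv2.fitLine(q[:,:2].astype(np.float32),cv2.DIST_HUBER,0,.01,.01).ravel())
z=np.load("scene.npz");w=z["w"]
# case sides: glass region
q=w[(abs(w[...,2]-.127)<.012)&(w[...,0]>.65)&(w[...,0]<1.)&(abs(w[...,1]+.01)<.2)]
r=cv2.minAreaRect(q[:,:2].astype(np.float32)*1000);print("case",r)
from scipy.stats import binned_statistic
for y0 in np.arange(-.15,.13,.03):
    s=q[abs(q[:,1]-y0)<.012]; print(round(y0,2),np.round(np.percentile(s[:,0],[1,99])*1000),end=" ")
print()
for x0 in np.arange(.7,.94,.03):
    s=q[abs(q[:,0]-x0)<.012]; print(round(x0,2),np.round(np.percentile(s[:,1],[1,99])*1000),end=" ")
```

```text
[[0.001, -0.956, -0.295, 0.075], [1.0, 0.001, -0.0, 0.001], [0.0, -0.295, 0.956, -0.142], [0.0, 0.0, 0.0, 1.0]]
handle 2193 ((641.9049072265625, -16.135887145996094), (37.51728820800781, 119.1326675415039), 0.7916732430458069) [ 0.63496456 -0.01010766  0.10784028]
[0.01587761 0.99987394 0.6324599  0.0048907 ]
case ((815.024169921875, -9.55133056640625), (291.2521667480469, 289.8910217285156), 2.3985373973846436)
-0.15 [683. 962.] -0.12 [678. 962.] -0.09 [681. 960.] -0.06 [680. 960.] -0.03 [676. 959.] 0.0 [675. 958.] 0.03 [675. 956.] 0.06 [673. 955.] 0.09 [672. 954.] 0.12 [671. 952.] 
0.7 [-153.  129.] 0.73 [-154.  127.] 0.76 [-154.  131.] 0.79 [-153.  133.] 0.82 [-150.  133.] 0.85 [-149.  133.] 0.88 [-148.  136.] 0.91 [-148.  138.]
```

View pics/wrist.png

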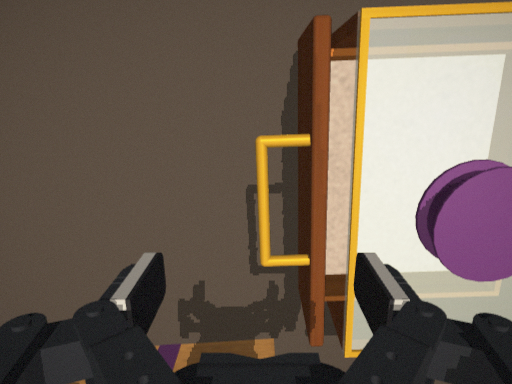

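The wrist view shows the handle bar along column ~264, rows 140-262. The drawer front is at column ~320 and the case's brass edge at column ~358, so the drawer is already slightly open.

Run:
```python
from m import *
z=np.load("wr.npz");w=z["w"];im=z["im"]
for r in (150,175,200,225,250):
    print(r,[np.round(np.nanmedian(w[r-3:r+4,c-1:c+2].reshape(-1,3),0)*1000).tolist() for c in (264,320,362)])
v,u=np.mgrid[:384,:512];m=(u>255)&(u<272)&(v>132)&(v<268)&(abs(w[...,2]-.106)<.01)
q=w[m];print(len(q),q.mean(0)*1000,np.percentile(q[:,1],[1,99])); print(cv2.fitLine(q[:,:2].astype(np.float32),cv2.DIST_HUBER,0,.01,.01).ravel())
```

```text
150 [[630.0, 32.0, 108.0], [674.0, 33.0, 115.0], [704.0, 35.0, 128.0]]
175 [[630.0, 11.0, 108.0], [675.0, 12.0, 115.0], [707.0, 15.0, 125.0]]
200 [[630.0, -11.0, 109.0], [677.0, -9.0, 115.0], [709.0, -6.0, 125.0]]
225 [[630.0, -34.0, 109.0], [678.0, -32.0, 115.0], [710.0, -28.0, 125.0]]
250 [[630.0, -58.0, 109.0], [679.0, -55.0, 115.0], [712.0, -49.0, 125.0]]
1546 [629.49873805 -11.32290292 107.91927307] [-0.07357551  0.0420076 ]
[ 0.0292128  -0.99957323  0.6294987  -0.0113229 ]
```

```bash
python3 -m inch '[[[0,0,-0.44,-1.6,0.5,0,165],[0,0,0,0,0,0,165],[0,0,0,0,0,0,165],[0,0,0,0,0,0,165],[0,0,0,0,0,4,165],[0,0,0,0,0,4,165],[0,0,0,0,0,4,165],[0,0,0,0,0,2.5,165]]]' 30; python3 -m inch '[[[0,0,0,0,0,0,165],[0,0,0,0,0,0,255],[0,0,0,0,0,0,255],[0,0,0,0,0,0,255],[0,0,0,0,0,0,255],[0,0,0,0,0,0,255]]]'
```

```text
time_s: 0.95
tool_pos: [0.6286, -0.0153, 0.0836]
ee_rot: [[-0.038, 0.999, -0.003], [0.999, 0.038, 0.0], [0.001, -0.003, -1.0]]
ft_force: [-0.0, 0.3, 0.2]
opening: 0.0301
grasp_force: 0.0
time_s: 1.55
tool_pos: [0.6307, -0.0158, 0.0876]
ee_rot: [[-0.038, 0.999, 0.002], [0.999, 0.038, 0.0], [-0.0, 0.002, -1.0]]
ft_force: [-1.5, 3.9, 8.6]
opening: 0.0088
grasp_force: 30.7
```

```bash
python3 -m inch '[[[0,0,0,0,-1,0,255],[0,0,0,0,-2,0,255],[0,0,0,0,-2.5,0,255],[0,0,0,0,-2.5,0,255],[0,0,0,0,-2.5,0,255],[0,0,0,0,-2.5,0,255],[0,0,0,0,-2,0,255],[0,0,0,0,-0.8,0,255]]]'; python3 -m inch '[[[0,0,0,0,-0.3,0,255],[0,0,0,0,0,0,255],[0,0,0,0,0,0,165],[0,0,0,0,0,0,165],[0,0,0,0,0,0,165]]]'
```

```text
time_s: 2.35
tool_pos: [0.4715, -0.0218, 0.0876]
ee_rot: [[-0.038, 0.999, 0.002], [0.999, 0.038, 0.0], [0.0, 0.002, -1.0]]
ft_force: [1.7, 9.6, 9.8]
opening: 0.0088
grasp_force: 31.0
time_s: 2.85
tool_pos: [0.4694, -0.0223, 0.0865]
ee_rot: [[-0.038, 0.999, 0.001], [0.999, 0.038, -0.0], [-0.0, 0.001, -1.0]]
ft_force: [0.1, -0.9, -0.1]
opening: 0.0302
grasp_force: 0.0
```

```bash
python3 -m inch '[[[0,0,0,0,0,-4,165],[0,0,0,0,0,-4,100],[0,0,-1,2,0.5,-4,0],[0,0,-1,4.5,1,-4,0],[0,0,-1,4.5,0,-3,0],[0,0,-1,4.5,-0.5,-3,0],[0,0,-1,4.5,-1,-2,0],[0,0,-1,4.5,-1.5,0,0]]]'; python3 -m inch '[[[0,0,-1,4,-2,0,0],[0,0,-1,3.5,-2,0,0],[0,0,-1,2,-2,0,0],[0,0,-1,0,0,0,0],[0,0,-1,0,0,0,0],[0,0,-1,0,0,0,0],[0,0,-1,0,0,0,0],[0,0,-1,0,0,0,0]]]';python3 -m inch '[[[0,0,-1,0,0,0,0],[0,0,-1,0,0,0,0],[0,0,-1,0,0,0,0],[0,0,-0.56,0,0,0,0],[0,0,0,0,0,0,0]]]'
```

```text
time_s: 3.65
tool_pos: [0.392, 0.1871, 0.3168]
ee_rot: [[-0.536, 0.844, 0.005], [0.844, 0.536, 0.002], [-0.001, 0.005, -1.0]]
ft_force: [2.0, 0.7, -0.3]
opening: 0.0855
grasp_force: 0.0
time_s: 4.45
tool_pos: [0.2878, 0.2256, 0.3143]
ee_rot: [[-0.953, 0.302, 0.0], [0.302, 0.953, -0.0], [-0.0, -0.0, -1.0]]
ft_force: [0.7, 0.4, 0.2]
opening: 0.0855
grasp_force: 0.0
time_s: 4.95
tool_pos: [0.2878, 0.2256, 0.3143]
ee_rot: [[-1.0, -0.001, 0.0], [-0.001, 1.0, -0.0], [-0.0, -0.0, -1.0]]
ft_force: [-0.1, -0.2, 0.2]
opening: 0.0854
grasp_force: 0.0
```

```bash
python3 -m inch '[[[0,0,0,-4,2,0,0],[0,0,0,-4,2.5,0,0],[0,0,0,-4,2.5,0,0],[0,0,0,-4,2.5,0,0],[0,0,0,-3.2,1.4,0,0],[0,0,0,0,0,0,0],[0,0,0,0,0,0,0]]]'
python3 - <<'E'
from m import *
im,w=cloud("wrist");cv2.imwrite("pics/w2.png",im[...,::-1]);np.savez("w2.npz",im=im,w=w)
hens([(im,w)],.3,.75,.2,.5)
s,w2=cloud("scene");cv2.imwrite("pics/s2.png",s[100:300,140:440,::-1].repeat(2,0).repeat(2,1)); np.savez("s2.npz",im=s,w=w2)
E
```

```text
time_s: 5.65
tool_pos: [0.4799, 0.3347, 0.3136]
ee_rot: [[-1.0, 0.002, -0.001], [0.002, 1.0, -0.001], [0.001, -0.001, -1.0]]
ft_force: [-0.8, -0.5, -0.0]
opening: 0.0853
grasp_force: 0.0
2490 rect [417. 394.] [48. 85.] 71.3 hi [419. 393.  77.] zmax 89
2638 rect [423. 271.] [49. 86.] 88.2 hi [425. 272.  77.] zmax 89
2248 rect [519. 276.] [48. 84.] 72.2 hi [521. 276.  77.] zmax 90
2285 rect [527. 403.] [88. 48.] 5.0 hi [528. 403.  76.] zmax 90
2148 rect [627. 394.] [48. 87.] 77.4 hi [627. 394.  76.] zmax 89
2202 rect [634. 283.] [87. 49.] 21.3 hi [634. 284.  76.] zmax 89
```

View pics/w2.png

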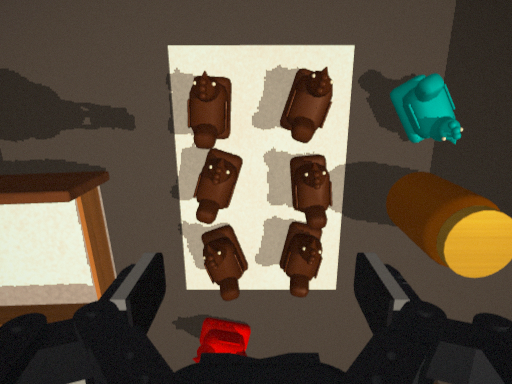

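View pics/s2.png

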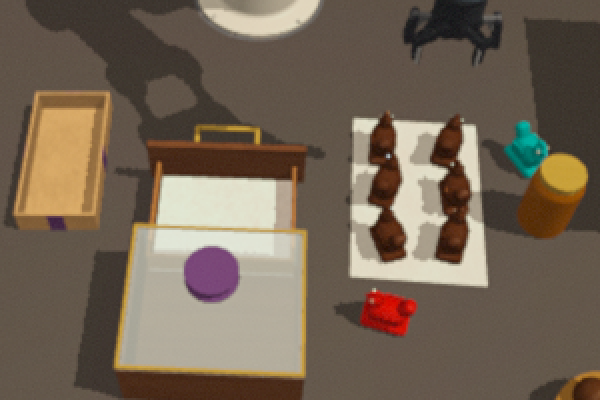

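```bash
python3 -m inch '[[[0,0,0,-2,-3,3,0],[0,0,0,-1.9,-2.9,4,0],[0,0,0.89,0,0,4,0],[0,0,0.89,0,0,3,0],[0,0,0.89,0,0,3,0],[0,0,0.89,0,0,3,0],[0,0,0,0,0,3,0],[0,0,0,0,0,3,0]]]' 22; python3 -m inch '[[[0,0,0,0,0,2,0],[0,0,0,0,0,1,0],[0,0,0,0,0,0,0]]]'
```

```text
time_s: 6.55
tool_pos: [0.5171, 0.2771, 0.0563]
ee_rot: [[-0.952, 0.306, 0.001], [0.306, 0.952, 0.0], [-0.001, 0.001, -1.0]]
ft_force: [0.9, 0.7, -0.3]
opening: 0.0856
grasp_force: 0.0
time_s: 6.85
tool_pos: [0.5169, 0.277, 0.0262]
ee_rot: [[-0.952, 0.306, -0.001], [0.306, 0.952, -0.001], [0.001, -0.001, -1.0]]
ft_force: [0.0, -0.1, 0.0]
opening: 0.0855
grasp_force: 0.0
```

```bash
python3 -m inch '[[[0,0,0,0,0,0.2,105],[0,0,0,0,0,0,105],[0,0,0,0,0,0,105],[0,0,0,0,0,0,105],[0,0,0,0,0,0,125],[0,0,0,0,0,0,140],[0,0,0,0,0,0,160],[0,0,0,0,0,0,160]]]' 22; python3 -m inch '[[[0,0,0,0,0,-1,160],[0,0,0,0,0,-3,160],[0,0,0,0,0,-4,160],[0,0,0,0,0,-4,160],[0,0,0,0,0,-4,160],[0,0,0,0,0,0,160],[0,0,0,0,0,0,160],[0,0,0,0,0,0,160]]]'; python3 -m inch '[[[0,0,0,0,0,0,160]]]'|grep ft
```

```text
time_s: 7.65
tool_pos: [0.518, 0.2774, 0.0251]
ee_rot: [[-0.952, 0.306, 0.001], [0.306, 0.952, 0.0], [-0.001, 0.0, -1.0]]
ft_force: [-1.0, -1.4, 6.2]
opening: 0.046
grasp_force: 22.4
time_s: 8.45
tool_pos: [0.5171, 0.277, 0.1838]
ee_rot: [[-0.952, 0.306, -0.001], [0.306, 0.952, -0.001], [0.001, -0.001, -1.0]]
ft_force: [0.0, -0.5, -0.7]
opening: 0.0458
grasp_force: 23.4
ft_force: [-0.4, -0.1, -0.9]
```

Weight 0.8 N, so this hen is hollow. I'll check the drawer geometry before placing it.

Run:
```python
from m import *
z=np.load("s2.npz");w=z["w"];im=z["im"].astype(int)
def R(m,l):
    q=w[m][:,:2]; r=cv2.minAreaRect(q.astype(np.float32)*1000);print(l,len(q),np.round(r[0]),np.round(r[1]),round(r[2],1), np.round(q.mean(0)*1000))
x,y,zz=w[...,0],w[...,1],w[...,2]
R((abs(zz-.115)<.007)&(x>.49)&(x<.56)&(abs(y)<.2),"front")
R((abs(zz-.020)<.007)&(x>.52)&(x<.70)&(abs(y+.02)<.14)&(im.min(-1)>120),"floor vis")
R((abs(zz-.065)<.007)&(x>.54)&(x<.68)&(y>.05)&(y<.16),"wall+")
R((abs(zz-.065)<.007)&(x>.54)&(x<.68)&(y<-.05)&(y>-.2),"wall-")
q=w[(abs(zz-.006)<.007)&(x>.38)&(x<.64)&(abs(y+.331)<.06)&(im[...,0]>140)];r=cv2.minAreaRect(q[:,:2].astype(np.float32)*1000);print("boxfloor",r)
```

```text
front 309 [508. -19.] [ 40. 286.] 2.5 [517. -20.]
floor vis 1552 [575. -19.] [113. 243.] 2.1 [576. -20.]
wall+ 46 [598. 108.] [104.   4.] 3.1 [602. 108.]
wall- 53 [ 602. -141.] [121.   7.] 2.3 [ 602. -141.]
boxfloor ((500.8949279785156, -331.09698486328125), (241.7634735107422, 119.85763549804688), 0.20697322487831116)
```

```bash
python3 -m inch '[[[0,0,0,-1.3,-2.2,0,160],[0,0,0,-2.6,-4.4,0,160],[0,0,0,-2.6,-4.4,0,160],[0,0,0,-2.6,-4.4,0,160],[0,0,-1,-2,-3.3,0,160],[0,0,-1,-0.6,-1,0,160],[0,0,-1,0,0,0,160],[0,0,-1,0,0,0,160]]]'; python3 -m inch '[[[0,0,0,0,0,0,160],[0,0,0,0,0,0,160]]]'
```

```text
time_s: 9.35
tool_pos: [0.5688, 0.0567, 0.1834]
ee_rot: [[-0.999, -0.041, -0.002], [-0.041, 0.999, 0.0], [0.002, 0.0, -1.0]]
ft_force: [-0.3, 1.0, -1.3]
opening: 0.0457
grasp_force: 23.3
time_s: 9.55
tool_pos: [0.5688, 0.0575, 0.1839]
ee_rot: [[-0.999, -0.036, -0.001], [-0.036, 0.999, 0.0], [0.001, 0.0, -1.0]]
ft_force: [0.3, 0.5, -0.5]
opening: 0.0456
grasp_force: 23.3
```

```bash
python3 -m inch '[[[0,0,0,0,-0.35,1,160],[0,0,0,0,0,3,160],[0,0,0,0,0,3.5,160],[0,0,0,0,0,3,160],[0,0,0,0,0,1.8,160],[0,0,0,0,0,0.8,160],[0,0,0,0,0,0.3,160],[0,0,0,0,0,0,160]]]'; python3 -m inch '[[[0,0,0,0,0,0.2,160],[0,0,0,0,0,0.1,160],[0,0,0,0,0,0.1,160],[0,0,0,0,0,0.1,160]]]'
```

```text
time_s: 10.35
tool_pos: [0.5695, 0.054, 0.0507]
ee_rot: [[-0.999, -0.038, 0.0], [-0.038, 0.999, -0.0], [-0.0, -0.0, -1.0]]
ft_force: [0.4, 0.1, -0.9]
opening: 0.0463
grasp_force: 23.3
time_s: 10.75
tool_pos: [0.5695, 0.054, 0.0458]
ee_rot: [[-0.999, -0.038, 0.001], [-0.038, 0.999, -0.0], [-0.001, -0.0, -1.0]]
ft_force: [-0.2, 0.2, -0.3]
opening: 0.046
grasp_force: 23.3
```

```bash
python3 -m inch '[[[0,0,0,0,0,0.05,160],[0,0,0,0,0,0.05,160],[0,0,0,0,0,0,160]]]' | grep -E "pos|ft"; python3 -m inch '[[[0,0,0,0,0,0,130],[0,0,0,0,0,0,115],[0,0,0,0,0,0,100],[0,0,0,0,0,0,85],[0,0,0,0,0,0,85]]]'
```

```text
tool_pos: [0.5698, 0.054, 0.0451]
ft_force: [-0.3, -0.1, 7.2]
time_s: 11.55
tool_pos: [0.5692, 0.054, 0.0444]
ee_rot: [[-0.999, -0.038, -0.0], [-0.038, 0.999, 0.0], [0.0, 0.0, -1.0]]
ft_force: [0.4, 0.2, -0.7]
opening: 0.0569
grasp_force: 0.0
```

```bash
python3 -m inch '[[[0,0,0,0,0,-2,85],[0,0,0,0,0,-4,85],[0,0,0,0,0,-5,60],[0,0,0,0,0,-4,0],[0,0,0,-1.5,4.6,0,0],[0,0,0,-1.5,4.6,0,0],[0,0,0,-1.5,4.6,0,0],[0,0,0,-1.5,4.6,0,0]]]'; python3 -m inch '[[[0,0,-1,-1.4,4.2,0,0],[0,0,-1,0,0,0,0],[0,0,-1,0,0,0,0],[0,0,-0.82,0,0,0,0],[0,0,0,0,0,0,0]]]';  python3 - <<'E'
from m import *
D=[cloud("wrist"),cloud("scene")];hens(D[:1],.3,.75,.2,.5);print();hens(D[1:],.3,.75,.2,.5)
E
```

```text
time_s: 12.35
tool_pos: [0.6224, 0.242, 0.1947]
ee_rot: [[-0.999, -0.038, 0.0], [-0.038, 0.999, 0.0], [-0.0, 0.0, -1.0]]
ft_force: [1.0, -0.9, -0.3]
opening: 0.0855
grasp_force: 0.0
time_s: 12.85
tool_pos: [0.6344, 0.2827, 0.1942]
ee_rot: [[-0.931, -0.365, -0.0], [-0.365, 0.931, -0.0], [0.0, 0.0, -1.0]]
ft_force: [-0.4, 0.7, -0.7]
opening: 0.0852
grasp_force: 0.0
2464 rect [447. 389.] [28. 54.] 9.4 hi [453. 383.  75.] zmax 80
6814 rect [526. 403.] [87. 50.] 6.1 hi [529. 400.  76.] zmax 90
5004 rect [628. 394.] [48. 86.] 77.6 hi [624. 391.  76.] zmax 89
4276 rect [635. 282.] [87. 49.] 20.4 hi [634. 282.  77.] zmax 89

50 rect [405. 404.] [41. 17.] 18.0 hi [399. 402.  79.] zmax 99
129 rect [427. 265.] [75. 33.] 0.6 hi [423. 268.  76.] zmax 87
271 rect [529. 401.] [81. 44.] 2.8 hi [534. 403.  75.] zmax 91
301 rect [630. 392.] [44. 79.] 78.0 hi [632. 393.  76.] zmax 89
305 rect [636. 280.] [82. 44.] 22.7 hi [640. 281.  76.] zmax 90
```

```bash
python3 -m inch '[[[0,0,0,0,0,4,0],[0,0,0,0,0,5,0],[0,0,0,0,0,4,0],[0,0,0,0,0,2.7,0],[0,0,0,0,0,1.2,60],[0,0,0,0,0,0,105],[0,0,0,0,0,0,105],[0,0,0,0,0,0,105]]]' 22; python3 -m inch '[[[0,0,0,0,0,0,125],[0,0,0,0,0,0,140],[0,0,0,0,0,0,160],[0,0,0,0,0,0,160]]]'; python3 -m inch '[[[0,0,0,0,0,-1,160],[0,0,0,0,0,-3,160],[0,0,0,0,0,-4,160],[0,0,0,0,0,-4,160],[0,0,0,0,0,-4,160],[0,0,0,0,0,0,160],[0,0,0,0,0,0,160],[0,0,0,0,0,0,160]]]'; python3 -m inch '[[[0,0,0,0,0,0,160]]]'|grep ft
```

```text
time_s: 13.75
tool_pos: [0.6357, 0.2831, 0.0274]
ee_rot: [[-0.932, -0.363, 0.003], [-0.363, 0.932, 0.001], [-0.003, -0.0, -1.0]]
ft_force: [0.7, -0.8, 0.3]
opening: 0.0501
grasp_force: 0.0
time_s: 14.15
tool_pos: [0.6357, 0.283, 0.0275]
ee_rot: [[-0.932, -0.363, 0.003], [-0.363, 0.932, 0.001], [-0.003, -0.0, -1.0]]
ft_force: [-0.6, 0.8, 5.9]
opening: 0.0457
grasp_force: 22.2
time_s: 14.95
tool_pos: [0.6339, 0.2824, 0.185]
ee_rot: [[-0.932, -0.363, -0.001], [-0.363, 0.932, -0.0], [0.001, 0.0, -1.0]]
ft_force: [0.0, -0.7, -0.7]
opening: 0.0458
grasp_force: 23.1
ft_force: [-0.1, -0.3, -1.0]
```

```bash
python3 -m inch '[[[0,0,0,1.2,-1.85,0,160],[0,0,0,2.6,-4,0,160],[0,0,0,2.6,-4,0,160],[0,0,0,2.6,-4,0,160],[0,0,0,2.6,-4,0,160],[0,0,0,2.6,-4,0,160],[0,0,0,2,-3,0,160],[0,0,1,0.58,-0.86,0,160]]]'; python3 -m inch '[[[0,0,1,0,0,0,160],[0,0,1,0,0,0,160],[0,0,0.82,0,0,0,160],[0,0,0,0,0,0,160],[0,0,0,0,0,0,160]]]'
```

```text
time_s: 15.85
tool_pos: [0.5703, -0.021, 0.1847]
ee_rot: [[-0.961, -0.278, -0.002], [-0.278, 0.961, -0.0], [0.002, 0.0, -1.0]]
ft_force: [-0.5, 0.3, -0.9]
opening: 0.046
grasp_force: 23.1
time_s: 16.35
tool_pos: [0.5714, -0.0178, 0.185]
ee_rot: [[-0.999, -0.041, -0.001], [-0.041, 0.999, 0.0], [0.001, 0.0, -1.0]]
ft_force: [-0.4, -0.4, -0.5]
opening: 0.0458
grasp_force: 23.0
```

```bash
python3 -m inch '[[[0,0,0,0,0,1.3,160],[0,0,0,0,0,3,160],[0,0,0,0,0,3.5,160],[0,0,0,0,0,3,160],[0,0,0,0,0,1.6,160],[0,0,0,0,0,0.8,160],[0,0,0,0,0,0.2,160],[0,0,0,0,0,0,160]]]'; python3 -m inch '[[[0,0,0,0,0,0.1,160],[0,0,0,0,0,0.1,160],[0,0,0,0,0,0.1,160],[0,0,0,0,0,0.05,160],[0,0,0,0,0,0,160]]]'
```

```text
time_s: 17.15
tool_pos: [0.5718, -0.0178, 0.0516]
ee_rot: [[-0.999, -0.039, 0.0], [-0.039, 0.999, -0.0], [-0.0, -0.0, -1.0]]
ft_force: [-0.4, 0.3, -0.2]
opening: 0.0455
grasp_force: 23.1
time_s: 17.65
tool_pos: [0.5716, -0.0178, 0.0481]
ee_rot: [[-0.999, -0.038, 0.0], [-0.038, 0.999, -0.0], [-0.0, -0.0, -1.0]]
ft_force: [-0.3, -0.7, -0.0]
opening: 0.0459
grasp_force: 23.1
```

```bash
python3 -m inch '[[[0,0,0,0,0,0.05,160],[0,0,0,0,0,0,160],[0,0,0,0,0,0,130],[0,0,0,0,0,0,115],[0,0,0,0,0,0,100],[0,0,0,0,0,0,85],[0,0,0,0,0,0,85]]]' ; python3 -m inch '[[[0,0,0,0,0,-2,85],[0,0,0,0,0,-4,85],[0,0,0,0,0,-5,60],[0,0,0,0,0,-3.7,0],[0,0,0,-0.8,4.6,0,0],[0,0,0,-0.8,4.6,0,0],[0,0,0,-0.8,4.6,0,0],[0,0,0,-0.8,4.6,0,0]]]'; python3 -m inch '[[[0,0,0,-0.8,4.6,0,0],[0,0,0,-0.8,4.6,0,0],[0,0,0,-0.8,4.6,0,0],[0,0,0,-0.8,4.6,0,0],[0,0,1,-0.8,4.2,0,0],[0,0,1,0,0,0,0],[0,0,0.94,0,0,0,0],[0,0,0,0,0,0,0]]]';  python3 - <<'E'
from m import *
D=[cloud("wrist"),cloud("scene")];hens(D[:1],.3,.75,.2,.5);print();hens(D[1:],.3,.75,.2,.5)
E
```

```text
time_s: 18.35
tool_pos: [0.5716, -0.0178, 0.0475]
ee_rot: [[-0.999, -0.038, 0.0], [-0.038, 0.999, 0.0], [-0.0, 0.0, -1.0]]
ft_force: [0.2, 0.8, 0.3]
opening: 0.0572
grasp_force: 0.0
time_s: 19.15
tool_pos: [0.5965, 0.169, 0.1947]
ee_rot: [[-0.999, -0.038, 0.0], [-0.038, 0.999, 0.0], [-0.0, 0.0, -1.0]]
ft_force: [0.3, 0.1, -0.5]
opening: 0.0853
grasp_force: 0.0
time_s: 19.95
tool_pos: [0.6275, 0.3949, 0.1941]
ee_rot: [[-0.976, 0.217, -0.001], [0.217, 0.976, -0.0], [0.0, -0.0, -1.0]]
ft_force: [0.5, 0.9, 0.4]
opening: 0.0856
grasp_force: 0.0
1844 rect [458. 271.] [19. 49.] 6.0 hi [463. 270.  74.] zmax 80
5377 rect [528. 404.] [84. 49.] 5.4 hi [529. 404.  77.] zmax 90
4336 rect [627. 395.] [49. 85.] 78.5 hi [628. 395.  77.] zmax 89

55 rect [399. 401.] [31. 24.] 44.0 hi [397. 400.  77.] zmax 93
249 rect [427. 268.] [43. 78.] 85.9 hi [430. 270.  75.] zmax 87
258 rect [533. 402.] [78. 45.] 4.2 hi [536. 403.  75.] zmax 89
304 rect [630. 391.] [43. 81.] 82.2 hi [631. 393.  76.] zmax 92
```

```bash
python3 -m inch '[[[0,0,0,0,0,4,0],[0,0,0,0,0,5,0],[0,0,0,0,0,4,0],[0,0,0,0,0,2.7,0],[0,0,0,0,0,1.3,60],[0,0,0,0,0,0,105],[0,0,0,0,0,0,105],[0,0,0,0,0,0,105]]]' 22; python3 -m inch '[[[0,0,0,0,0,0,125],[0,0,0,0,0,0,140],[0,0,0,0,0,0,160],[0,0,0,0,0,0,160]]]'; python3 -m inch '[[[0,0,0,0,0,-1,160],[0,0,0,0,0,-3,160],[0,0,0,0,0,-4,160],[0,0,0,0,0,-4,160],[0,0,0,0,0,-4,160],[0,0,0,0,0,0,160],[0,0,0,0,0,0,160],[0,0,0,0,0,0,160]]]'; python3 -m inch '[[[0,0,0,0,0,0,160]]]'|grep ft
```

```text
time_s: 20.85
tool_pos: [0.6289, 0.3952, 0.0267]
ee_rot: [[-0.976, 0.216, 0.003], [0.216, 0.976, 0.001], [-0.002, 0.002, -1.0]]
ft_force: [-0.4, -0.3, 1.0]
opening: 0.0505
grasp_force: 0.0
time_s: 21.25
tool_pos: [0.6288, 0.3952, 0.0266]
ee_rot: [[-0.976, 0.216, 0.003], [0.216, 0.976, 0.001], [-0.002, 0.002, -1.0]]
ft_force: [0.1, -1.0, 7.1]
opening: 0.0456
grasp_force: 23.3
time_s: 22.05
tool_pos: [0.6273, 0.3943, 0.184]
ee_rot: [[-0.976, 0.216, -0.001], [0.216, 0.976, -0.001], [0.001, -0.001, -1.0]]
ft_force: [-0.8, -0.2, -0.3]
opening: 0.0459
grasp_force: 22.9
ft_force: [-0.2, 0.4, -1.0]
```

```bash
python3 -m inch '[[[0,0,0,-0.2,-2,0,160],[0,0,0,-0.5,-4.4,0,160],[0,0,0,-0.5,-4.4,0,160],[0,0,0,-0.5,-4.4,0,160],[0,0,0,-0.5,-4.4,0,160],[0,0,0,-0.5,-4.4,0,160],[0,0,0,-0.5,-4.4,0,160],[0,0,0,-0.5,-4.4,0,160]]]'; python3 -m inch '[[[0,0,0,-0.5,-4.4,0,160],[0,0,0,-0.5,-4.4,0,160],[0,0,0,-0.5,-4.4,0,160],[0,0,-1,-0.1,-2.4,0,160],[0,0,-1,0,0,0,160],[0,0,-0.94,0,0,0,160],[0,0,0,0,0,0,160],[0,0,0,0,0,0,160]]]'
```

```text
time_s: 22.95
tool_pos: [0.5921, 0.0647, 0.1838]
ee_rot: [[-0.976, 0.216, -0.001], [0.216, 0.976, -0.0], [0.001, -0.0, -1.0]]
ft_force: [0.2, 0.8, -0.0]
opening: 0.0455
grasp_force: 23.0
time_s: 23.75
tool_pos: [0.5746, -0.0892, 0.184]
ee_rot: [[-0.999, -0.036, -0.001], [-0.036, 0.999, 0.0], [0.001, 0.0, -1.0]]
ft_force: [0.6, -0.4, -0.8]
opening: 0.0461
grasp_force: 23.0
```

```bash
python3 -m inch '[[[0,0,0,0,0,1.3,160],[0,0,0,0,0,3,160],[0,0,0,0,0,3.5,160],[0,0,0,0,0,3,160],[0,0,0,0,0,1.6,160],[0,0,0,0,0,0.8,160],[0,0,0,0,0,0.2,160],[0,0,0,0,0,0,160]]]'; python3 -m inch '[[[0,0,0,0,0,0.1,160],[0,0,0,0,0,0.1,160],[0,0,0,0,0,0.1,160],[0,0,0,0,0,0.05,160],[0,0,0,0,0,0,160]]]'
```

```text
time_s: 24.55
tool_pos: [0.575, -0.0893, 0.0507]
ee_rot: [[-0.999, -0.038, 0.0], [-0.038, 0.999, -0.0], [-0.0, -0.0, -1.0]]
ft_force: [0.3, -0.6, -0.5]
opening: 0.0453
grasp_force: 23.0
time_s: 25.05
tool_pos: [0.5748, -0.0894, 0.0471]
ee_rot: [[-0.999, -0.038, 0.0], [-0.038, 0.999, -0.0], [-0.0, -0.0, -1.0]]
ft_force: [0.1, -0.3, -0.5]
opening: 0.0456
grasp_force: 23.0
```

```bash
python3 -m inch '[[[0,0,0,0,0,0.05,160],[0,0,0,0,0,0,160],[0,0,0,0,0,0,130],[0,0,0,0,0,0,115],[0,0,0,0,0,0,100],[0,0,0,0,0,0,85],[0,0,0,0,0,0,85]]]' ; python3 -m inch '[[[0,0,0,0,0,-2,85],[0,0,0,0,0,-4,85],[0,0,0,0,0,-5,60],[0,0,0,0,0,-3.7,0],[0,0,0,0,3,0,0],[0,0,0,0.3,4.5,0,0],[0,0,0,0.3,4.5,0,0],[0,0,0,0.3,4.5,0,0]]]'; python3 -m inch '[[[0,0,0,0.3,4.5,0,0],[0,0,0,0.3,4.5,0,0],[0,0,0,0.3,4.5,0,0],[0,0,0,0.3,4.5,0,0],[0,0,0,0.3,4.5,0,0],[0,0,0,0.3,4.5,0,0],[0,0,0,0.2,4.5,0,0],[0,0,-0.66,0,1.4,0,0]]]';  python3 -m inch '[[[0,0,0,0,0,0,0],[0,0,0,0,0,0,0]]]' | grep tool;  python3 - <<'E'
from m import *
D=[cloud("wrist"),cloud("scene")];hens(D[:1],.3,.75,.2,.5);print();hens(D[1:],.3,.75,.2,.5)
E
```

```text
time_s: 25.75
tool_pos: [0.5748, -0.0894, 0.0465]
ee_rot: [[-0.999, -0.038, -0.0], [-0.038, 0.999, 0.0], [0.0, 0.0, -1.0]]
ft_force: [-1.0, 0.1, -0.1]
opening: 0.057
grasp_force: 0.0
time_s: 26.55
tool_pos: [0.5591, 0.0766, 0.1937]
ee_rot: [[-0.999, -0.038, 0.0], [-0.038, 0.999, 0.0], [-0.0, 0.0, -1.0]]
ft_force: [0.1, -0.2, 0.0]
opening: 0.0852
grasp_force: 0.0
time_s: 27.35
tool_pos: [0.5257, 0.4072, 0.1933]
ee_rot: [[-0.995, -0.099, 0.0], [-0.099, 0.995, 0.001], [-0.0, 0.001, -1.0]]
ft_force: [0.4, -1.4, -0.4]
opening: 0.0853
grasp_force: 0.0
tool_pos: [0.5267, 0.4027, 0.1932]
5486 rect [418. 394.] [49. 84.] 71.5 hi [423. 393.  77.] zmax 90
6993 rect [425. 271.] [50. 84.] 87.3 hi [436. 274.  75.] zmax 88
4362 rect [525. 404.] [85. 48.] 5.6 hi [526. 404.  77.] zmax 89

248 rect [429. 266.] [73. 43.] 0.7 hi [430. 270.  76.] zmax 89
209 rect [425. 390.] [46. 72.] 74.9 hi [438. 389.  75.] zmax 83
293 rect [529. 401.] [78. 43.] 4.5 hi [534. 402.  76.] zmax 92
```

```bash
python3 -m inch '[[[0,0,0,0,0,4,0],[0,0,0,0,0,5,0],[0,0,0,0,0,4,0],[0,0,0,0,0,2.6,0],[0,0,0,0,0,1.2,60],[0,0,0,0,0,0,105],[0,0,0,0,0,0,105],[0,0,0,0,0,0,105]]]' 22; python3 -m inch '[[[0,0,0,0,0,0,125],[0,0,0,0,0,0,140],[0,0,0,0,0,0,160],[0,0,0,0,0,0,160]]]'; python3 -m inch '[[[0,0,0,0,0,-1,160],[0,0,0,0,0,-3,160],[0,0,0,0,0,-4,160],[0,0,0,0,0,-4,160],[0,0,0,0,0,-4,160],[0,0,0,0,0,0,160],[0,0,0,0,0,0,160],[0,0,0,0,0,0,160]]]'; python3 -m inch '[[[0,0,0,0,0,0,160]]]'|grep ft
```

```text
time_s: 28.45
tool_pos: [0.5279, 0.4036, 0.0273]
ee_rot: [[-0.995, -0.096, 0.002], [-0.096, 0.995, 0.001], [-0.002, 0.001, -1.0]]
ft_force: [0.0, -0.7, 0.8]
opening: 0.0504
grasp_force: 0.0
time_s: 28.85
tool_pos: [0.5279, 0.4036, 0.0273]
ee_rot: [[-0.995, -0.096, 0.002], [-0.096, 0.995, 0.001], [-0.003, 0.001, -1.0]]
ft_force: [0.3, -1.5, 7.9]
opening: 0.0455
grasp_force: 22.4
time_s: 29.65
tool_pos: [0.5262, 0.4027, 0.1847]
ee_rot: [[-0.995, -0.096, -0.002], [-0.096, 0.995, -0.001], [0.002, -0.001, -1.0]]
ft_force: [-0.0, 0.1, -2.9]
opening: 0.0456
grasp_force: 24.2
ft_force: [-0.2, -0.1, -2.5]
```

Weight 2.7 N, so this one is solid and goes to the order box.

```bash
python3 -m inch '[[[0,0,0,0.5,-2,0,160],[0,0,0,1.1,-4.3,0,160],[0,0,0,1.1,-4.3,0,160],[0,0,0,1.1,-4.3,0,160],[0,0,0,1.1,-4.3,0,160],[0,0,0,1.1,-4.3,0,160],[0,0,0,1.1,-4.3,0,160],[0,0,0,1.1,-4.3,0,160]]]'|grep tool; python3 -m inch '[[[0,0,0,1.1,-4.3,0,160],[0,0,0,1.1,-4.3,0,160],[0,0,0,1.1,-4.3,0,160],[0,0,0,1.1,-4.3,0,160],[0,0,0,1.1,-4.3,0,160],[0,0,0,1.1,-4.3,0,160],[0,0,0,1.1,-4.3,0,160],[0,0,0,1.1,-4.3,0,160]]]'|grep tool; python3 -m inch '[[[0,0,0,1.1,-4.3,0,160],[0,0,0,0.5,-1.8,0,160],[0,0,0,0,0,0,160],[0,0,0,0,0,0,160]]]'
python3 - <<'E'
from m import *
im,w=cloud("wrist");cv2.imwrite("pics/w5.png",im[...,::-1]);np.savez("w5.npz",im=im,w=w)
x,y,z=w[...,0],w[...,1],w[...,2]
m=(abs(z-.05)<.006)&(x>.3)&(x<.7)&(y<-.2)&(y>-.46)
q=w[m][:,:2];r=cv2.minAreaRect(q.astype(np.float32)*1000);print(len(q),r)
for x0 in np.arange(.34,.68,.03):
    s=q[abs(q[:,0]-x0)<.004][:,1]*1000
    if len(s)>5: print(round(x0,2),np.round([s.min(),np.median(s[s<-331]) if (s<-331).any() else 0,np.median(s[s>-331]) if (s>-331).any() else 0,s.max()]))
E
```

```text
tool_pos: [0.475, 0.0742, 0.1848]
tool_pos: [0.4204, -0.2766, 0.1848]
time_s: 31.75
tool_pos: [0.4109, -0.3367, 0.1848]
ee_rot: [[-0.995, -0.095, -0.001], [-0.095, 0.995, 0.002], [0.001, 0.002, -1.0]]
ft_force: [0.2, 1.2, -2.7]
opening: 0.0457
grasp_force: 24.2
2980 ((478.10919189453125, -334.4150695800781), (235.05335998535156, 146.42298889160156), 4.36954402923584)
0.37 [-416. -392. -272. -269.]
0.4 [-414. -411. -270. -267.]
0.43 [-411. -408. -268. -265.]
0.46 [-409. -406. -266. -263.]
0.49 [-407. -405.    0. -402.]
0.58 [-259.    0. -258. -258.]
```

View pics/w5.png

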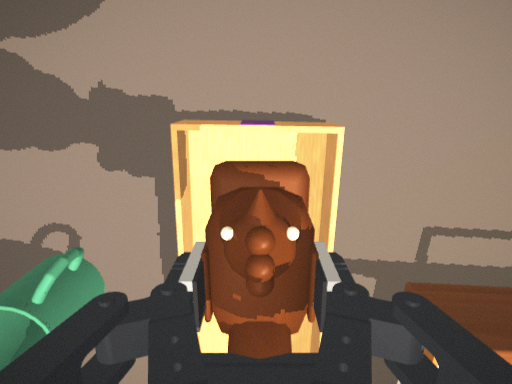

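```bash
python3 -m inch '[[[0,0,0,-2,0,0,160],[0,0,0,-4,-0.1,0,160],[0,0,0,-4,-0.1,0,160],[0,0,0,-4,-0.1,0,160],[0,0,0,-3,-0.2,0,160],[0,0,0.2,-1.4,-0.1,0,160],[0,0,0,0,0,0,160],[0,0,0,0,0,0,160]]]'|grep tool; python3 -m inch '[[[0,0,0,0,0,1.3,160],[0,0,0,0,0,3.5,160],[0,0,0,0,0,4,160],[0,0,0,0,0,3.5,160],[0,0,0,0,0,1.6,160],[0,0,0,0,0,0.8,160],[0,0,0,0,0,0.2,160],[0,0,0,0,0,0,160]]]'
```

```text
tool_pos: [0.5947, -0.3243, 0.1851]
time_s: 33.4
tool_pos: [0.5956, -0.3261, 0.0377]
ee_rot: [[-0.997, -0.078, 0.001], [-0.078, 0.997, -0.001], [-0.001, -0.001, -1.0]]
ft_force: [0.7, 0.6, -2.3]
opening: 0.046
grasp_force: 24.1
```

```bash
python3 -m inch '[[[0,0,0,0,0,0.1,160],[0,0,0,0,0,0.1,160],[0,0,0,0,0,0.1,160],[0,0,0,0,0,0.1,160],[0,0,0,0,0,0.05,160],[0,0,0,0,0,0,160]]]'
```

```text
time_s: 34.0
tool_pos: [0.5951, -0.3257, 0.0324]
ee_rot: [[-0.997, -0.078, 0.0], [-0.078, 0.997, -0.0], [-0.0, -0.0, -1.0]]
ft_force: [-2.7, 0.7, 4.7]
opening: 0.0456
grasp_force: 24.9
```

```bash
python3 -m inch '[[[0,0,0,0,0,0,130],[0,0,0,0,0,0,115],[0,0,0,0,0,0,100],[0,0,0,0,0,0,85],[0,0,0,0,0,-2,85],[0,0,0,0,0,-4,85],[0,0,0,0,0,-5,60],[0,0,0,0,0,-5,0]]]' ; python3 -m inch '[[[0,0,0,0.5,3,0,0],[0,0,0,0.8,4.6,0,0],[0,0,0,0.8,4.6,0,0],[0,0,0,0.8,4.6,0,0],[0,0,0,0.8,4.6,0,0],[0,0,0,0.8,4.6,0,0],[0,0,0,0.8,4.6,0,0],[0,0,0,0.8,4.6,0,0]]]'|grep tool; python3 -m inch '[[[0,0,0,0.8,4.6,0,0],[0,0,0,0.8,4.6,0,0],[0,0,0,0.8,4.6,0,0],[0,0,0,0.8,4.6,0,0],[0,0,0,0.8,4.6,0,0],[0,0,0,0.8,4.6,0,0],[0,0,0,0.8,4.6,0,0],[0,0,1,0.3,4,0,0]]]'|grep tool;  python3 -m inch '[[[0,0,1,0,1.8,0,0],[0,0,1,0,0,0,0],[0,0,1,0,0,0,0],[0,0,0.6,0,0,0,0],[0,0,0,0,0,0,0],[0,0,0,0,0,0,0]]]';  python3 - <<'E'
from m import *
D=[cloud("wrist"),cloud("scene")];hens(D[:1],.3,.75,.2,.5);print();hens(D[1:],.3,.75,.2,.5)
E
```

```text
time_s: 34.8
tool_pos: [0.5947, -0.3254, 0.1934]
ee_rot: [[-0.997, -0.078, -0.001], [-0.078, 0.997, 0.001], [0.001, 0.001, -1.0]]
ft_force: [0.7, 0.0, 0.7]
opening: 0.0778
grasp_force: 0.0
tool_pos: [0.506, 0.0221, 0.1922]
tool_pos: [0.4182, 0.3789, 0.1921]
time_s: 37.0
tool_pos: [0.4196, 0.3947, 0.192]
ee_rot: [[-0.949, 0.316, 0.0], [0.316, 0.949, 0.0], [-0.0, 0.0, -1.0]]
ft_force: [-0.1, 0.1, -0.2]
opening: 0.0855
grasp_force: 0.0
4414 rect [416. 394.] [48. 85.] 70.1 hi [417. 395.  77.] zmax 90
4762 rect [420. 272.] [49. 79.] 86.9 hi [408. 275.  76.] zmax 89

261 rect [427. 269.] [45. 79.] 85.9 hi [426. 270.  76.] zmax 93
253 rect [421. 392.] [45. 74.] 71.2 hi [423. 392.  76.] zmax 93
```

```bash
python3 -m inch '[[[0,0,0,0.3,0,4,0],[0,0,0,0,0,5,0],[0,0,0,0,0,4,0],[0,0,0,0,0,2.5,0],[0,0,0,0,0,1.2,60],[0,0,0,0,0,0,105],[0,0,0,0,0,0,105],[0,0,0,0,0,0,105]]]' 22; python3 -m inch '[[[0,0,0,0,0,0,125],[0,0,0,0,0,0,140],[0,0,0,0,0,0,160],[0,0,0,0,0,0,160]]]'; python3 -m inch '[[[0,0,0,0,0,-1,160],[0,0,0,0,0,-3,160],[0,0,0,0,0,-4,160],[0,0,0,0,0,-4,160],[0,0,0,0,0,-4,160],[0,0,0,0,0,0,160],[0,0,0,0,0,0,160],[0,0,0,0,0,0,160]]]'; python3 -m inch '[[[0,0,0,0,0,0,160]]]'|grep ft
```

```text
time_s: 37.9
tool_pos: [0.4175, 0.3963, 0.0265]
ee_rot: [[-0.948, 0.317, 0.002], [0.317, 0.948, 0.001], [-0.001, 0.002, -1.0]]
ft_force: [0.2, 0.4, 0.1]
opening: 0.0506
grasp_force: 0.0
time_s: 38.3
tool_pos: [0.4174, 0.3962, 0.0265]
ee_rot: [[-0.948, 0.317, 0.002], [0.317, 0.948, 0.001], [-0.001, 0.002, -1.0]]
ft_force: [-0.2, -0.9, 6.5]
opening: 0.0457
grasp_force: 22.5
time_s: 39.1
tool_pos: [0.4161, 0.3952, 0.1844]
ee_rot: [[-0.948, 0.317, -0.001], [0.317, 0.948, -0.001], [0.001, -0.001, -1.0]]
ft_force: [0.0, -0.5, -3.1]
opening: 0.0459
grasp_force: 24.3
ft_force: [0.1, -0.1, -2.2]
```

```bash
python3 -m inch '[[[0,0,0,-0.8,-1.7,0,160],[0,0,0,-1.9,-3.95,0,160],[0,0,0,-1.9,-3.95,0,160],[0,0,0,-1.9,-3.95,0,160],[0,0,0,-1.9,-3.95,0,160],[0,0,0,-1.9,-3.95,0,160],[0,0,0,-1.9,-3.95,0,160],[0,0,0,-1.9,-3.95,0,160]]]'|grep tool; python3 -m inch '[[[0,0,0,-1.9,-3.95,0,160],[0,0,0,-1.9,-3.95,0,160],[0,0,0,-1.9,-3.95,0,160],[0,0,0,-1.9,-3.95,0,160],[0,0,0,-1.9,-3.95,0,160],[0,0,0,-1.9,-3.95,0,160],[0,0,0,-1.9,-3.95,0,160],[0,0,0,-1.9,-3.95,0,160]]]'|grep tool; python3 -m inch '[[[0,0,0,-1.9,-3.95,0,160],[0,0,-1,-0.3,-1.2,0,160],[0,0,-1,0,0,0,160],[0,0,-1,0,0,0,160],[0,0,-1,0,0,0,160],[0,0,-0.58,0,0,0,160],[0,0,0,0,0,0,160],[0,0,0,0,0,0,160]]]'
```

```text
tool_pos: [0.4565, 0.0704, 0.1845]
tool_pos: [0.5001, -0.2773, 0.1842]
time_s: 41.6
tool_pos: [0.5051, -0.3311, 0.1844]
ee_rot: [[-0.997, -0.075, -0.001], [-0.075, 0.997, 0.001], [0.001, 0.001, -1.0]]
ft_force: [-0.2, -0.0, -2.7]
opening: 0.0456
grasp_force: 24.4
```

```bash
python3 -m inch '[[[0,0,0,0,0,1.3,160],[0,0,0,0,0,3.5,160],[0,0,0,0,0,4,160],[0,0,0,0,0,3.5,160],[0,0,0,0,0,1.6,160],[0,0,0,0,0,0.8,160],[0,0,0,0,0,0.2,160],[0,0,0,0,0,0,160]]]'; python3 -m inch '[[[0,0,0,0,0,0.1,160],[0,0,0,0,0,0.1,160],[0,0,0,0,0,0.05,160],[0,0,0,0,0,0.05,160],[0,0,0,0,0,0,160]]]'|grep -E "tool|ft"
```

```text
time_s: 42.4
tool_pos: [0.5059, -0.3313, 0.0363]
ee_rot: [[-0.997, -0.076, 0.0], [-0.076, 0.997, -0.0], [-0.0, -0.0, -1.0]]
ft_force: [0.2, -0.2, -2.6]
opening: 0.0458
grasp_force: 24.3
tool_pos: [0.5057, -0.3312, 0.0331]
ft_force: [-0.0, 1.2, -1.6]
```

```bash
python3 -m inch '[[[0,0,0,0,0,0.05,160],[0,0,0,0,0,0,160]]]'|grep -E "tool|ft"; python3 -m inch '[[[0,0,0,0,0,0.05,160],[0,0,0,0,0,0,160]]]'|grep -E "tool|ft"
```

```text
tool_pos: [0.5057, -0.3311, 0.0325]
ft_force: [-0.5, 0.4, -2.6]
tool_pos: [0.5057, -0.3311, 0.032]
ft_force: [0.5, -0.3, -2.4]
```

```bash
python3 -m inch '[[[0,0,0,0,0,0.05,160],[0,0,0,0,0,0,160]]]'|grep -E "tool|ft"; python3 -m inch '[[[0,0,0,0,0,0.05,160],[0,0,0,0,0,0,160]]]'|grep -E "tool|ft"
```

```text
tool_pos: [0.5057, -0.3311, 0.0316]
ft_force: [-0.7, -0.1, -1.1]
tool_pos: [0.5057, -0.3312, 0.0315]
ft_force: [-2.8, 1.4, 8.8]
```

```bash
python3 -m inch '[[[0,0,0,0,0,0,130],[0,0,0,0,0,0,115],[0,0,0,0,0,0,100],[0,0,0,0,0,0,85],[0,0,0,0,0,-2,85],[0,0,0,0,0,-4,85],[0,0,0,0,0,-5,60],[0,0,0,0,0,-5,0]]]' ; python3 -m inch '[[[0,0,0,0.2,2.5,0,0],[0,0,0,0.3,4.5,0,0],[0,0,0,0.3,4.5,0,0],[0,0,0,0.3,4.5,0,0],[0,0,0,0.3,4.5,0,0],[0,0,0,0.3,4.5,0,0],[0,0,0,0.3,4.5,0,0],[0,0,0,0.3,4.5,0,0]]]'|grep tool; python3 -m inch '[[[0,0,0,0.3,4.5,0,0],[0,0,0,0.3,4.5,0,0],[0,0,0,0.3,4.5,0,0],[0,0,0,0.2,4.5,0,0],[0,0,0,0.2,4.5,0,0],[0,0,1,0,4.5,0,0],[0,0,0.38,0.1,4.2,0,0],[0,0,0,0,0,0,0]]]'|grep tool;  python3 -m inch '[[[0,0,0,0,0,0,0],[0,0,0,0,0,0,0]]]';  python3 - <<'E'
from m import *
D=[cloud("wrist"),cloud("scene")];hens(D[:1],.3,.75,.2,.5);print();hens(D[1:],.3,.75,.2,.5)
E
```

```text
time_s: 44.5
tool_pos: [0.5053, -0.3308, 0.1925]
ee_rot: [[-0.997, -0.077, -0.001], [-0.077, 0.997, 0.001], [0.001, 0.001, -1.0]]
ft_force: [0.4, -0.7, 0.6]
opening: 0.0779
grasp_force: 0.0
tool_pos: [0.4562, 0.0077, 0.1911]
tool_pos: [0.4223, 0.3207, 0.191]
time_s: 46.3
tool_pos: [0.4223, 0.3156, 0.1909]
ee_rot: [[-0.999, 0.044, -0.0], [0.044, 0.999, -0.0], [0.0, -0.001, -1.0]]
ft_force: [-0.0, -0.7, -0.7]
opening: 0.0854
grasp_force: 0.0
4723 rect [422. 271.] [49. 86.] 87.7 hi [423. 272.  77.] zmax 89

250 rect [427. 269.] [43. 83.] 86.0 hi [429. 270.  76.] zmax 88
```

```bash
python3 -m inch '[[[0,0,0,-0.1,-2.2,0,0],[0,0,0,-0.1,-2.2,0,0],[0,0,0,0,0,4,0],[0,0,0,0,0,5,0],[0,0,0,0,0,4,0],[0,0,0,0,0,2.4,0],[0,0,0,0,0,1.2,60],[0,0,0,0,0,0,105]]]' 22;python3 -m inch '[[[0,0,0,0,0,0,105],[0,0,0,0,0,0,105],[0,0,0,0,0,0,125],[0,0,0,0,0,0,140],[0,0,0,0,0,0,160],[0,0,0,0,0,0,160]]]'; python3 -m inch '[[[0,0,0,0,0,-1,160],[0,0,0,0,0,-3,160],[0,0,0,0,0,-4,160],[0,0,0,0,0,-4,160],[0,0,0,0,0,-4,160],[0,0,0,0,0,0,160],[0,0,0,0,0,0,160],[0,0,0,0,0,0,160]]]'; python3 -m inch '[[[0,0,0,0,0,0,160]]]'|grep ft
```

```text
time_s: 47.2
tool_pos: [0.4222, 0.2715, 0.0242]
ee_rot: [[-0.999, 0.044, -0.002], [0.044, 0.999, -0.001], [0.002, -0.001, -1.0]]
ft_force: [-0.0, -0.6, 0.7]
opening: 0.0595
grasp_force: 0.0
time_s: 47.8
tool_pos: [0.4233, 0.2725, 0.0263]
ee_rot: [[-0.999, 0.043, 0.002], [0.043, 0.999, 0.001], [-0.002, 0.001, -1.0]]
ft_force: [-0.6, -1.6, 8.4]
opening: 0.0458
grasp_force: 21.9
time_s: 48.6
tool_pos: [0.4217, 0.2719, 0.1843]
ee_rot: [[-0.999, 0.044, -0.001], [0.044, 0.999, -0.001], [0.001, -0.001, -1.0]]
ft_force: [-1.0, 0.4, -3.0]
opening: 0.0456
grasp_force: 24.8
ft_force: [-0.9, -0.2, -2.9]
```

```bash
python3 -m inch '[[[0,0,0,0,-2,0,160],[0,0,0,-0.15,-4.4,0,160],[0,0,0,-0.15,-4.4,0,160],[0,0,0,-0.15,-4.4,0,160],[0,0,0,-0.15,-4.4,0,160],[0,0,0,-0.15,-4.4,0,160],[0,0,0,-0.15,-4.4,0,160],[0,0,0,-0.15,-4.4,0,160]]]'|grep tool; python3 -m inch '[[[0,0,0,-0.15,-4.4,0,160],[0,0,0,-0.15,-4.4,0,160],[0,0,0,-0.15,-4.4,0,160],[0,0,0,-0.15,-4.4,0,160],[0,0,0,-0.15,-4.4,0,160],[0,0,0,-0.15,-4.4,0,160],[0,0,-1,-0.15,-1.9,0,160],[0,0,-0.38,0,0,0,160]]]'|grep tool; python3 -m inch '[[[0,0,0,0,0,0,160],[0,0,0,0,0,0,160],[0,0,0,0,0,0,160]]]'
```

```text
tool_pos: [0.4179, -0.0575, 0.1843]
tool_pos: [0.4165, -0.3417, 0.1837]
time_s: 50.6
tool_pos: [0.4168, -0.3384, 0.1846]
ee_rot: [[-0.997, -0.076, -0.001], [-0.076, 0.997, 0.001], [0.001, 0.001, -1.0]]
ft_force: [-0.8, 0.6, -3.5]
opening: 0.0458
grasp_force: 24.9
```

Now down to a measured z of about 0.033, then in 0.5 mm steps until contact.

```bash
python3 -m inch '[[[0,0,0,0.2,0,1.3,160],[0,0,0,0,0,3.5,160],[0,0,0,0,0,4,160],[0,0,0,0,0,3.5,160],[0,0,0,0,0,1.6,160],[0,0,0,0,0,0.8,160],[0,0,0,0,0,0.2,160],[0,0,0,0,0,0,160]]]'|grep -E "tool|ft"; python3 -m inch '[[[0,0,0,0,0,0.1,160],[0,0,0,0,0,0.1,160],[0,0,0,0,0,0.1,160],[0,0,0,0,0,0.05,160],[0,0,0,0,0,0.05,160],[0,0,0,0,0,0,160],[0,0,0,0,0,0,160]]]'|grep -E "tool|ft"; python3 -m inch '[[[0,0,0,0,0,0.05,160],[0,0,0,0,0,0,160]]]'|grep -E "tool|ft"
```

```text
tool_pos: [0.4152, -0.3393, 0.0366]
ft_force: [0.3, -0.4, -2.5]
tool_pos: [0.4148, -0.3392, 0.032]
ft_force: [-0.1, -0.1, -2.7]
tool_pos: [0.4149, -0.3392, 0.0315]
ft_force: [-0.7, 0.0, -2.9]
```

```bash
python3 -m inch '[[[0,0,0,0,0,0.05,160],[0,0,0,0,0,0,160]]]'|grep -E "tool|ft"; python3 -m inch '[[[0,0,0,0,0,0.03,160],[0,0,0,0,0,0,160]]]'|grep -E "tool|ft"
```

```text
tool_pos: [0.4148, -0.3393, 0.0314]
ft_force: [-2.9, 1.3, 6.9]
tool_pos: [0.4148, -0.3393, 0.0314]
ft_force: [-3.5, 1.7, 12.3]
```

```bash
python3 -m inch '[[[0,0,0,0,0,0,130],[0,0,0,0,0,0,115],[0,0,0,0,0,0,100],[0,0,0,0,0,0,85],[0,0,0,0,0,-2,85],[0,0,0,0,0,-4,85],[0,0,0,0,0,-5,60],[0,0,0,0,0,-5,0]]]' |grep -E "tool|ft|open"; python3 -m inch '[[[0,0,0,-0.5,2,-3,0],[0,0,0,-1,4,-3,100],[0,0,0,-1.1,4.2,0,165],[0,0,0,-1.1,4.2,0,165],[0,0,0,-1.1,4.2,0,165],[0,0,0,-1.1,4.2,0,165],[0,0,0,-1.1,4.2,0,165],[0,0,0,-0.9,4.2,0,165]]]'|grep tool; python3 -m inch '[[[0,0,1,0,0,0,165],[0,0,1,0,0,0,165],[0,0,1,0,0,0,165],[0,0,1,0,0,0,165],[0,0,1,0,0,0,165],[0,0,1,0,0,0,165],[0,0,1,0,0,0,165],[0,0,1,0,0,0,165]]]'|grep tool; python3 -m inch '[[[0,0,1,0,0,0,165],[0,0,1,0,0,0,165],[0,0,1,0,0,0,165],[0,0,1,0,0,0,165],[0,0,1,0,0,0,165],[0,0,1,0,0,0,165],[0,0,1,0,0,0,165],[0,0,1,0,0,0,165]]]'|grep tool;  python3 -m inch '[[[0,0,1,0,0,0,165],[0,0,1,0,0,0,165],[0,0,0.44,0,0,0,165],[0,0,0,0,0,0,165],[0,0,0,0,0,0,165]]]';  python3 - <<'E'
from m import *
im,w=cloud("wrist");cv2.imwrite("pics/w7.png",im[...,::-1]);np.savez("w7.npz",im=im,w=w)
x,y,z=w[...,0],w[...,1],w[...,2]
q=w[(abs(z-.106)<.007)&(x>.4)&(x<.485)&(abs(y+.02)<.05)]
if len(q):print(len(q),q.mean(0),cv2.fitLine(q[:,:2].astype(np.float32),cv2.DIST_HUBER,0,.01,.01).ravel())
im,w=cloud("scene");cv2.imwrite("pics/s7.png",im[100:300,90:440,::-1].repeat(2,0).repeat(2,1))
hens([(im,w)],.3,.75,.2,.5)
E
```

```text
tool_pos: [0.4145, -0.3388, 0.1923]
ft_force: [1.4, -0.4, -0.9]
opening: 0.0779
tool_pos: [0.4696, -0.0211, 0.2502]
tool_pos: [0.4695, -0.0228, 0.2501]
tool_pos: [0.4694, -0.0228, 0.2501]
time_s: 56.4
tool_pos: [0.4695, -0.0228, 0.2501]
ee_rot: [[-0.04, 0.999, -0.0], [0.999, 0.04, 0.0], [0.0, -0.0, -1.0]]
ft_force: [0.4, -0.4, -0.4]
opening: 0.0301
grasp_force: 0.0
1213 [ 0.47156703 -0.01710124  0.10792519] [ 0.03597444 -0.9993527   0.4717643  -0.02521397]
```

View pics/w7.png

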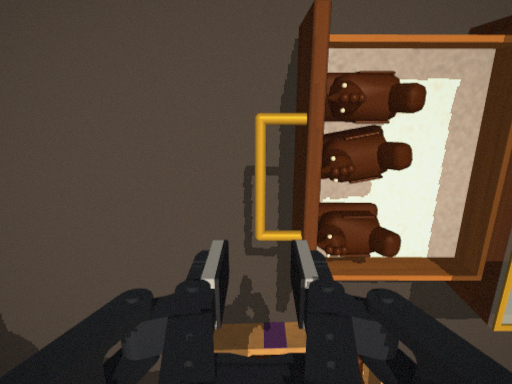

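View pics/s7.png

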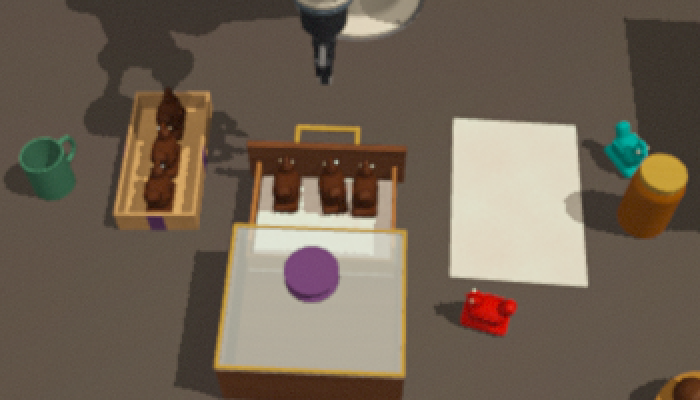

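The wrist view shows three hens upright in the drawer, at rows ~97, 157 and 230. The scene view shows three upright in the box, an empty sheet and the bystanders untouched. Next I'll pinch the handle and close the drawer.

```bash
python3 -m inch '[[[0,0,0,0,0,3.5,165],[0,0,0,0,0.1,4.5,165],[0,0,0,0,0,4,165],[0,0,0,0,0,3,165],[0,0,0,0,0,1.4,165],[0,0,0,0,0,0,165],[0,0,0,0,0,0,190],[0,0,0,0,0,0,255]]]' 30; python3 -m inch '[[[0,0,0,0,0,0,255],[0,0,0,0,0,0,255],[0,0,0,0,0,0,255],[0,0,0,0,0,0,255]]]'
```

```text
time_s: 57.3
tool_pos: [0.4711, -0.0229, 0.0871]
ee_rot: [[-0.039, 0.999, 0.001], [0.999, 0.039, -0.0], [-0.0, 0.001, -1.0]]
ft_force: [4.1, 1.1, 1.8]
opening: 0.0089
grasp_force: 31.3
time_s: 57.7
tool_pos: [0.4711, -0.0229, 0.087]
ee_rot: [[-0.038, 0.999, 0.002], [0.999, 0.038, -0.0], [-0.0, 0.002, -1.0]]
ft_force: [-0.7, 0.5, 8.4]
opening: 0.0088
grasp_force: 30.0
```

```bash
python3 -m inch '[[[0,0,0,0,0.2,0,255],[0,0,0,0,0.4,0,255],[0,0,0,0,0.6,0,255],[0,0,0,0,0.8,0,255],[0,0,0,0,1,0,255],[0,0,0,0,1,0,255],[0,0,0,0,1,0,255],[0,0,0,0,1,0,255]]]'|grep -E "tool|ft"; python3 -m inch '[[[0,0,0,0,1,0,255],[0,0,0,0,1,0,255],[0,0,0,0,1,0,255],[0,0,0,0,1,0,255],[0,0,0,0,1,0,255],[0,0,0,0,1,0,255],[0,0,0,0,1,0,255],[0,0,0,0,1,0,255]]]'|grep -E "tool|ft";  python3 -m inch '[[[0,0,0,0,0.8,0,255],[0,0,0,0,0.6,0,255],[0,0,0,0,0.4,0,255],[0,0,0,0,0.3,0,255],[0,0,0,0,0.3,0,255],[0,0,0,0,0.2,0,255],[0,0,0,0,0.2,0,255],[0,0,0,0,0.2,0,255]]]'|grep -E "tool|ft|open"
```

```text
tool_pos: [0.5313, -0.0207, 0.0871]
ft_force: [-2.5, -1.0, 7.0]
tool_pos: [0.6111, -0.0177, 0.0871]
ft_force: [-1.1, -2.3, 5.7]
tool_pos: [0.6409, -0.0166, 0.0871]
ft_force: [-1.4, -2.2, 5.7]
opening: 0.0089
```

```bash
python3 -m inch '[[[0,0,0,0,0.1,0,255],[0,0,0,0,0.1,0,255],[0,0,0,0,0.1,0,255],[0,0,0,0,0.1,0,255],[0,0,0,0,0.1,0,255],[0,0,0,0,0,0,255]]]'|grep -E "tool|ft"; python3 -m inch '[[[0,0,0,0,0.1,0,255],[0,0,0,0,0.1,0,255],[0,0,0,0,0,0,255]]]'|grep -E "tool|ft"; python3 -m inch '[[[0,0,0,0,0.1,0,255],[0,0,0,0,0.1,0,255],[0,0,0,0,0,0,255]]]'|grep -E "tool|ft"
```

```text
tool_pos: [0.6445, -0.0165, 0.0871]
ft_force: [-9.6, -3.5, 12.9]
tool_pos: [0.6446, -0.0164, 0.087]
ft_force: [-21.4, -4.2, 21.4]
tool_pos: [0.6446, -0.0164, 0.0869]
ft_force: [-33.6, -6.8, 29.7]
```

The drawer is against its stop. I'll ease off the push, open the fingers and lift away.

```bash
python3 -m inch '[[[0,0,0,0,-0.2,0,255],[0,0,0,0,-0.2,0,255],[0,0,0,0,-0.05,0,255],[0,0,0,0,0,0,255]]]'|grep -E "tool|ft"; python3 -m inch '[[[0,0,0,0,0,0,230],[0,0,0,0,0,0,200],[0,0,0,0,0,0,170],[0,0,0,0,0,0,165],[0,0,0,0,0,0,165],[0,0,0,0,0,-1,165],[0,0,0,0,0,-3,165],[0,0,0,0,0,-4,165]]]'; python3 -m inch '[[[0,0,0,0,0,-4,165],[0,0,0,0,-4,-3,165],[0,0,0,0,-4,0,165],[0,0,0,0,-4,0,165],[0,0,0,0,0,0,165],[0,0,0,0,0,0,165]]]'|grep tool
python3 - <<'E'
from m import *
im,w=cloud("wrist");cv2.imwrite("pics/w8.png",im[...,::-1])
x,y,z=w[...,0],w[...,1],w[...,2]
q=w[(abs(z-.107)<.006)&(x>.6)&(x<.655)&(abs(y+.01)<.05)]
if len(q):print(len(q),np.median(q,0))
im,w=cloud("side");cv2.imwrite("pics/sd8.png",im[...,::-1])
im,w=cloud("scene");cv2.imwrite("pics/s8.png",im[100:300,90:440,::-1].repeat(2,0).repeat(2,1))
E
```

```text
tool_pos: [0.6445, -0.0164, 0.087]
ft_force: [-5.7, -3.7, 8.6]
time_s: 62.5
tool_pos: [0.6439, -0.016, 0.1662]
ee_rot: [[-0.038, 0.999, -0.003], [0.999, 0.038, 0.0], [0.001, -0.003, -1.0]]
ft_force: [-0.4, -0.2, -0.0]
opening: 0.0302
grasp_force: 0.0
tool_pos: [0.5248, -0.0208, 0.2372]
1480 [ 0.64410361 -0.00369364  0.10791613]
```

View pics/w8.png

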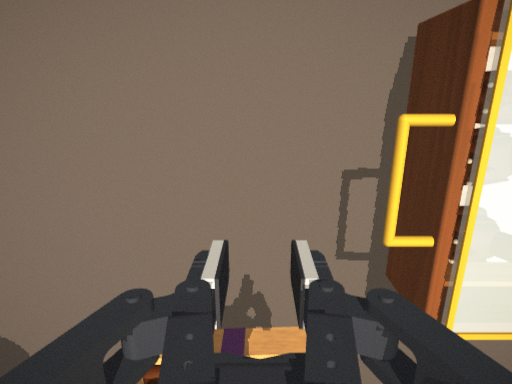

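View pics/s8.png

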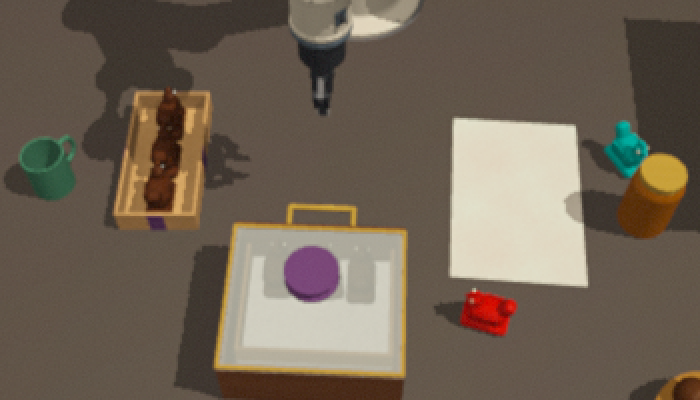

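Closed view: the handle is at x = 0.644, and through the glass the hens are still upright. I'll check from directly above that no gap remains at the drawer front.

```bash
python3 -m inch '[[[0,0,0,0,4,0,165],[0,0,0,-1,4,0,165],[0,0,0,-2,4,0,165],[0,0,0,-2,4,0,165],[0,0,0,-1,2,0,165],[0,0,0,0,0,0,165],[0,0,0,0,0,0,165]]]'|grep tool
python3 - <<'E'
from m import *
im,w=cloud("wrist");cv2.imwrite("pics/w9.png",im[...,::-1])
O=np.array([.644,-.016]);t=np.radians(2.2);ex=np.array([np.cos(t),np.sin(t)]);ey=np.array([-ex[1],ex[0]])
p=w[...,:2]-O; a=p@ex;b=p@ey;z=w[...,2]
for y0 in (-.07,-.04,-.01,.02,.05,.08,.1):
    m=(abs(b-y0)<.004)
    f=a[m&(abs(z-.115)<.004)&(a<.09)]*1000; g=a[m&(abs(z-.125)<.004)&(im[...,0]>150)&(im[...,2]<110)&(a>.03)&(a<.09)]*1000
    if len(f) and len(g): print(y0,"front top",np.round(np.percentile(f,[2,98]),1),"brass",np.round(np.percentile(g,[2,98]),1))
E
```

```text
tool_pos: [0.7074, -0.0737, 0.2352]
-0.07 front top [42.5 55.4] brass [56.5 61.4]
-0.04 front top [42.3 54.8] brass [55.9 61.4]
-0.01 front top [42.1 55. ] brass [56.2 61.5]
0.02 front top [42.1 55.3] brass [56.4 61.5]
0.05 front top [42.8 55.5] brass [56.6 61.5]
0.08 front top [42.7 55. ] brass [56.2 61.4]
```

View pics/w9.png

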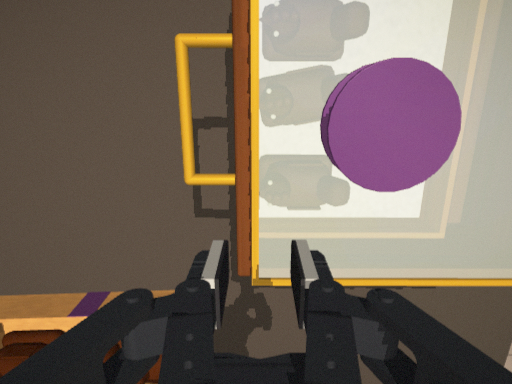

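The front slab ends at 55 mm and the brass starts at 56 mm, both measured from the handle, so the drawer is home. The three hens under the glass (rows ~28, 95 and 180) are upright.

```bash
python3 -c "
from rig import close_job
print(close_job())"
```

```text
the job is handed in; nothing more can be done
None
```

The job is handed in: the three solid hens stand upright in the order box, the three hollow ones stand upright in the drawer, the drawer is fully home, and the jar, mug and reel were left untouched.

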